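# Open the dead till with the release key

## Robot

A 7-joint arm with a two-finger parallel gripper is mounted at the origin on the work surface. World frame = base frame: x ahead of the robot, y to its left, z up, the work surface at z = 0. Lengths are in mm, angles in rad, forces in N, time in s.
With the tool pointing down it reaches from about 425 to 925 mm from the base axis. Payload 6.8 kg.
Tool frame: the origin (TCP) lies on the front face of the gripper's body, between the roots of the fingers; the fingertips stand 73 mm ahead of it and the grasp point (between the pads) lies 54 mm ahead of it; z points along the fingers, y is the line along which they close (so a half turn about z gives the same grasp; the last joint's range is limited). The gripper opens to 85 mm and grips with 20 to 120 N. Pads are 22 mm wide; open, the fingers measure 114 mm over their backs; the gripper's body (76 mm by 85 mm) begins 54 mm behind the grasp point. The pads swing forward as they close: fully open they stand 13 mm farther back than shut.
Start: joints at [-1.283, 0.477, 0.022, 1.555, -0.011, 1.109, -0.083], TCP at [260.242, 622.832, 303.908] pointing down, gripper open.
Joint ranges: [-2.96, 2.96], [-0.34, 2.1], [-1.41, 1.46], [0.24, 2.44], [-1.37, 4.51], [0.17, 1.92], [-2.96, 2.96]. Speed limits (rad/s): [2.39, 2.39, 3.14, 3.14, 3.14, 3.14, 3.14].

## Interface

Orientations are given as a unit quaternion [w, x, y, z].
In Python, from plant import bot, optics gives the robot as it stands.
- The arm moves only by the tool play_rows, never from a script. Its argument "rows" is a list that holds one entry, the list of rows, each a list of 5 numbers: the opening, from -1 (shut) to 1 (fully open), then the shift along the world's x, y, z in mm, then the turn about the world's z in degrees. In form: [[[grip, x, y, z, yaw], ...]]. A call has 1 to 5 rows; each row shifts and turns the commanded pose from where the row before left it; what a row does not reach is not made up. A row lasts 1/12 s, in which the tool goes at most 41.7 mm and 7.16 degrees, less where a joint would pass 70% of its speed; a pose out of reach is approached as far as the arm can. A call with a gripper value outside its range is refused whole. The fingers move at their own pace and stop on an object; "grip_force" is the grip in N (left out, the last holds). Time passes only in rows, so rows that do not move let the fingers close. It gives the time, the measured TCP pose, the force, the opening and the grip force at its end, in the units of the state.
- bot.state(): the state, without advancing time (a new reading comes with each control period).
- optics.snapshot(name): name is "side" or "top" or "wrist"; returns the picture (420x560x3 uint8, red, green, blue); there is no depth.
- optics.camera_model(name): a dict with "mtx" (3x3 intrinsics, pixels), "extrinsics" (4x4, takes a point from world to camera coordinates). Camera axes: x right, y down, z forward; pixel columns grow to the right and rows downward; lengths in mm; the calibration is good to about 2 mm. A picture is of the moment at which its call begins: read the wrist's pose just before it. camera_model takes no time and is no camera call; for the wrist camera it gives the pose at the moment of the call.
- bot.job_done(): hands the job in; it is judged then, once.
The state is a dict: "t": time; "q": joint angles; "joint_vel": joint speeds; "joint_efforts": joint torques, N m; "ee_pos": TCP position; "tool_rot": TCP orientation; "contact_force": force on the tool from outside, world axes, zero at the start; "wrist_torque": the same for the moment, N m; "gripper_width": opening from 0.0 (shut) to 1.0 (fully open); "finger_force": force on a finger pad.
Only numpy, scipy, OpenCV 4.12 (cv2) and the standard library are available. Lean on these libraries where they do the work, as an engineer would, in place of code of your own. Each camera call takes 0.05 s, during which the arm holds its last target. There are 200 camera calls.

## Task

The till has no power and its cash drawer will not open. First turn the red lock handle on top of the till through its quarter turn to the stop, so that it points to the front; then take the yellow-handled release key from its wooden stand, push its pin into the yellow-framed hole in the sloping console until the hidden catch lets go and the drawer springs open. Put the key back upright and fully home in its stand, leave the drawer open and the handle at the stop, and do not shift the other things on the table.

Things in the scene. Friction and masses are not known exactly. Their poses are not given: they have to be found in the camera images.
- till: grey counter till, fixed, 260 deep, 300 wide, 136 high (mm). Origin: on the table, mid-width, 150 behind its front; x points from front (drawer) to back, z up. From the front top edge (80 high, till x -150) the console slopes up at 35 degrees from level to the flat deck (136 high, till x -70 to 110). White keys at +y of the console. A black printer, 60 x 100, 45 above the deck at till (75, 85)
- hole (a point): centre of the mouth of the round 15 mm release hole (yellow frame), on the console's surface at till (-110, -70, 108) mm. It runs square to the console, inwards along till direction (0.574, 0, -0.819): down and away from the robot, 35 degrees from vertical; its wall is 18 mm long, so the pin enters only at about that tilt
- catch_point (a point): middle of the hidden level spring plate (34 mm square) at rest, 28 mm inside the hole along its axis. It sinks straight down up to 10 mm against 3 to 6 N; the latch lets go at about 5.5 mm, with the key's tip 35 mm in from the hole's mouth; its stop is met with the tip 40 mm in. The drawer comes only if the lock handle is open
- handle (a joint): lock handle, rad: 0 locked (points to till -y, across the deck), 1.571 open at its end stop (points to till -x, to the front). Starts at 0 to 0.25. Turns clockwise seen from above about a vertical axis; stays where it is left; takes about 2 N at the post
- handle_pivot (a point): point on the handle's vertical turning axis, 24 mm above the deck, at till (-20, 70, 160) mm
- grip_post (a point): upright black round post, 20 mm diameter, at the end of the red handle, 95 mm from the turning axis; this point is on its axis, 45 mm above the deck, 18 mm below its top (199 mm above the table). The red bar below it is 18 mm wide, its underside 18 mm and its top 30 mm above the deck
- drawer (a joint): cash drawer, m: 0 shut, 0.10 fully open; its spring drives it out of the till's front (till -x) when released. Drawer front 292 mm wide, top 79 mm above the table
- key_grip (a point): release key, 145 mm long, about 110 g: steel pin 8 mm diameter, 75 mm long; flange 34 mm diameter, 6 thick; round yellow handle 26 mm diameter, 64 long, in line with the pin. This point: centre of the handle, 113 mm from the tip; z axis from tip to handle end (up in the stand). In the stand the handle spans 86 to 150 mm above the table
- key_tip (a point): the point of the key's pin, 113 mm from the handle's centre
- stand_mouth (a point): centre of the upper mouth of the wooden key stand: fixed block 70 x 70 x 80 mm high with an upright through bore of 17 mm diameter; this point is on its top face, 80 mm above the table. The key hangs in it pin down, flange resting on the top face
- stand_foot (a point): where the key's tip is when the key is fully home in the stand: on the bore's axis, 75 mm below the mouth
- jar: red candle jar, 80 mm diameter, 110 mm high, bystander; origin under its centre
- mill: dark wooden pepper mill, 60 mm diameter, 205 mm high, bystander; origin under its centre
- terminal: black card terminal lying flat, 160 x 75 x 42 mm, bystander; origin under its centre
- tealight: amber tealight glass, 70 mm diameter, 70 mm high, bystander; origin under its centre
- coasters: stack of round coasters, 96 mm diameter, 30 mm high, bystander; origin under its centre
Mind the look-alikes: they are no part of the job. There is more than one size of the part that bears key_grip; the job needs the largest.

How it is judged (in metres and radians):
On the way, in this order (a step that is already met when the one before it is completed fails the run):
1. the lock handle is turned to its end stop while the drawer is still shut (value of joint handle above 1.48 rad and value of joint drawer below 0.01 m), for 0.1 s.
2. with the key's pin in the hole, the catch lets go and the drawer comes out (value of joint drawer above 0.02 m and distance between key_tip and catch_point below 0.025 m), for 0.03 s.
At the end, for the whole second after the job is handed in: the drawer is at rest, open by more than 85 mm; the lock handle is within 5 degrees of its open stop (over 1.48 rad); the key is back in its stand, its tip within 12 mm of the home point and upright within 7 degrees (value of joint drawer above 0.085 m and value of joint handle above 1.48 rad and distance between key_tip and stand_foot below 0.012 m and angle between key_grip's own z axis and vertical below 0.12 rad and velocity of joint drawer below 0.02 m/s); the robot touches nothing.
It fails at once if a bystander is shifted by more than 30 mm (distance of any of jar, mill, terminal, tealight, coasters from where it was at the start of the episode above 0.03 m).
It also fails if it takes over 72 s, if anything falls off the work surface, if the arm or the gripper's body presses on something with over 40 N, if the wrist force passes 120 N, or if a joint passes its speed limit or range.

## Working session

There is one attempt and no reset: what is moved stays moved. The work goes in short steps, Python scripts to look and compute and a tool call to move; the robot and the scene stay as the last step left them, time stands still between calls to the robot, and variables do not carry over. Pictures are saved under pics/ and viewed, at most 10 in all, crops included, and the job is handed in when it is done.

Besides the shell and the picture viewer there is one more tool, called after ">>>" as name([rows], argument=value, ...), one row to a line, values as JSON. play_rows: Moves the arm, as the interface text tells. Its arguments: {"type":"object","properties":{"rows":{"type":"array"},"grip_force":{"type":"number"}},"required":["rows"]}

```bash
ls; mkdir -p pics
python3 - <<'E'
from plant import bot, optics
import cv2, numpy as np
s=bot.state(); print(s)
for n in ("side","top"):
    im=optics.snapshot(n); cv2.imwrite(f"pics/{n}0.png",im[:,:,::-1]); m=optics.camera_model(n); print(n,np.round(m["mtx"],1).tolist(),np.round(m["extrinsics"],3).tolist())
E
```

```text
pics
{'t': 0.0, 'q': array([-1.28310889,  0.47779925,  0.02234401,  1.55647316, -0.01148559,
        1.10930576, -0.08309694]), 'joint_vel': array([-9.92864735e-06, -1.12124815e-03, -7.74076489e-04,  1.77918514e-04,
       -7.95367888e-04, -2.51987292e-03, -2.53792974e-03]), 'joint_efforts': array([ 4.23439287e-04, -5.96453476e+01,  1.60813205e+00, -2.81180549e+01,
        1.25112713e-02,  9.45131615e-03,  4.52713903e-05]), 'ee_pos': array([260.06532966, 622.37822706, 302.91709514]), 'tool_rot': array([-1.06770349e-04,  1.96591239e-01,  9.80485095e-01, -9.22445754e-04]), 'contact_force': array([-0.32344336, -0.15914239,  0.07591383]), 'wrist_torque': array([-0.03484542, -0.03539489, -0.01285853]), 'finger_force': 0.0, 'gripper_width': 0.9958739889851436}
side [[384.0, 0.0, 276.0], [0.0, 384.0, 205.7], [0.0, 0.0, 1.0]] [[0.779, -0.627, 0.013, -444.888], [-0.465, -0.591, -0.66, 287.528], [0.422, 0.507, -0.752, 822.286], [0.0, 0.0, 0.0, 1.0]]
top [[530.9, 0.0, 281.4], [0.0, 530.9, 199.6], [0.0, 0.0, 1.0]] [[0.03, -0.999, -0.018, -54.657], [-0.993, -0.028, -0.118, 552.005], [0.118, 0.022, -0.993, 1527.002], [0.0, 0.0, 0.0, 1.0]]
```

View pics/side0.png

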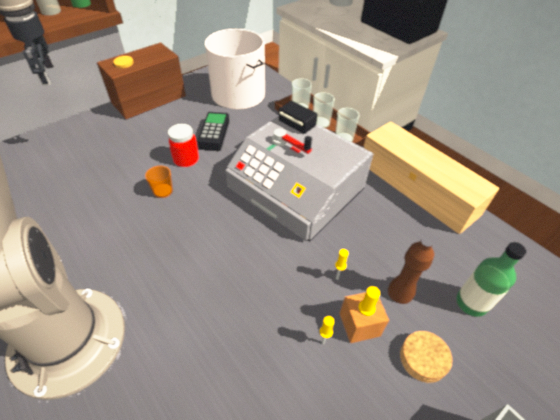

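View pics/top0.png

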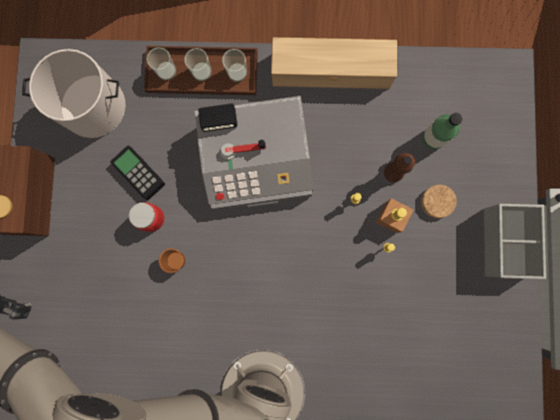

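Top view: till at about (255,150), with yellow-framed hole (284,178), post (262,145) and pivot (228,150). Candidates for the key: (400,214) in the wooden block, and two smaller free-standing keys at (356,198) and (390,248). I choose the one in the wooden stand and check it in a close crop.

Run:
```python
import cv2, numpy as np
a=cv2.imread("pics/top0.png")[90:260,190:460]; cv2.imwrite("pics/c1.png",cv2.resize(a,None,fx=2.96,fy=2.96,interpolation=cv2.INTER_CUBIC))
a=cv2.imread("pics/side0.png")[100:370,210:470]; cv2.imwrite("pics/c2.png",cv2.resize(a,None,fx=2.2,fy=2.2,interpolation=cv2.INTER_CUBIC))
```

```text
(no output)
```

View pics/c1.png

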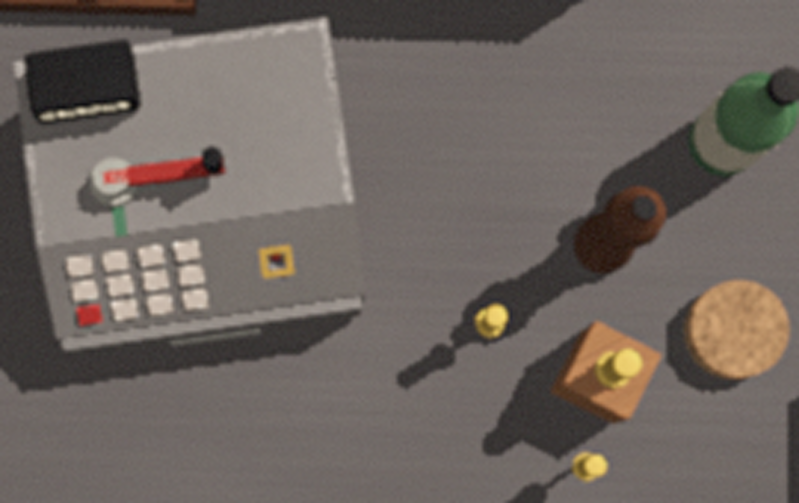

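View pics/c2.png

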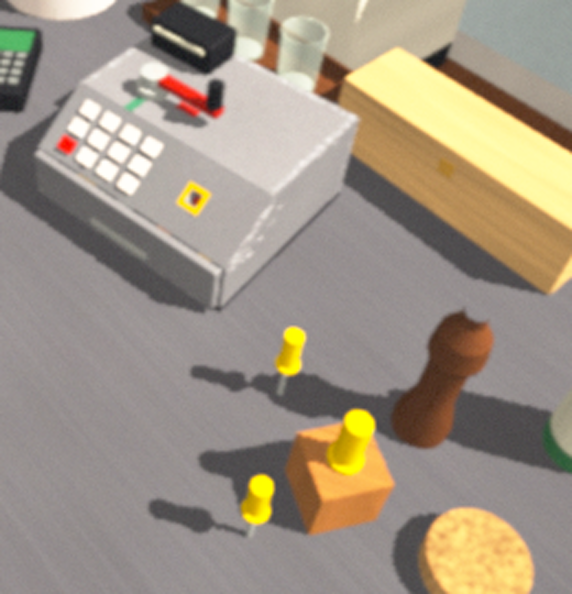

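The crops show the key in the wood block clearly larger than the two free ones, so the choice stands. Next I fit the till pose and stand from both views.

```bash
cat > h.py <<'E'
import numpy as np, cv2
from scipy.optimize import least_squares
from plant import bot, optics
def proj(P,c):
    P=np.atleast_2d(P); E=c["extrinsics"]; p=P@E[:3,:3].T+E[:3,3]; p=p@c["mtx"].T; return p[:,:2]/p[:,2:]
def ray(uv,c,z):
    E=c["extrinsics"]; R=E[:3,:3]; o=-R.T@E[:3,3]; d=R.T@np.linalg.solve(c["mtx"],[uv[0],uv[1],1]); return o+d*(z-o[2])/d[2]
def t2w(p,T):
    p=np.atleast_2d(p).astype(float); c,s=np.cos(T[2]),np.sin(T[2]); return np.c_[T[0]+c*p[:,0]-s*p[:,1],T[1]+s*p[:,0]+c*p[:,1],p[:,2]]
E
python3 - <<'E'
from h import *
T,S=optics.camera_model("top"),optics.camera_model("side")
ct=lambda a:np.array(a)/2.96+[190,90]
cs=lambda a:np.array(a)/2.2+[210,100]
mt=np.array([[110,-150,136],[110,150,136],[-70,-150,136],[-70,150,136],[-110,-70,108]]); pt=ct([[326,18],[14,64],[355,203],[42,246],[277,262]])
ms=np.array([[110,-150,136],[-70,-150,136],[-150,-150,80],[-150,150,80],[-110,-70,108]]); ps=cs([[357,118],[272,192],[222,268],[38,155],[194,198]])
f=lambda x:np.r_[(proj(t2w(mt,x),T)-pt).ravel(),(proj(t2w(ms,x),S)-ps).ravel()]
r=least_squares(f,[750,0,0],x_scale=[100,100,.1]); X=r.x; print("till",X,np.round(r.fun.reshape(-1,2),1).tolist())
np.save("till.npy",X)
for n,p in dict(hole=(-110,-70,108),pivot=(-20,70,160)).items(): print(n,t2w(p,X).round(1))
print("post",ray(ct([213,157]),T,199), ray(cs([216,86]),S,199))
w=ray(ct([213,157]),T,199); p=t2w((-20,70,160),X)[0]; v=w-p; print("len",np.hypot(*v[:2]),"world ang",np.degrees(np.arctan2(v[1],v[0])),"theta",np.degrees(X[2]-np.pi/2-np.arctan2(v[1],v[0])))
print("key top",ray(ct([628,362]),T,150),ray(cs([358,425]),S,150))
print("stand",[ray(ct(a),T,80).round(0)[:2].tolist() for a in ([597,322],[660,357],[630,420],[556,385],[611,371])])
print("mill",ray(ct([600,250]),T,0),ray(cs([422,425]),S,0),"smallkeys",ray(ct([490,320]),T,80),ray(ct([590,466]),T,80), ray(cs([281,390]),S,0),ray(cs([250,533]),S,0),"coaster",ray(ct([738,332]),T,30))
E
```

```text
till [7.00470334e+02 4.39142093e+01 1.77970455e-01] [[-0.1, -0.2], [-0.5, 0.1], [-0.0, -0.3], [-1.6, 1.3], [-0.0, -0.2], [0.8, -0.4], [0.6, 2.3], [1.5, 1.2], [-0.7, -3.4], [-0.4, 0.5]]
hole [[604.6 -44.5 108. ]]
pivot [[668.4 109.3 160. ]]
post [683.33698807  14.03511082 199.        ] [681.5626918   12.03045141 199.        ]
len 96.39803063717915 world ang -81.08240303429652 theta 1.2793589699105472
key top [ 514.04945896 -367.47449077  150.        ] [ 511.31284694 -367.84561151  150.        ]
stand [[559.0, -352.0], [527.0, -412.0], [466.0, -384.0], [497.0, -314.0], [512.0, -366.0]]
mill [ 642.55812377 -369.71531049    0.        ] [ 650.77425497 -374.86738269    0.        ] smallkeys [ 557.84416285 -249.93855539   80.        ] [ 421.06821065 -346.37997114   80.        ] [ 562.40318488 -250.0297665     0.        ] [ 424.90940086 -345.13779868    0.        ] coaster [ 559.01719408 -500.27275399   30.        ]
```

Till fit gives till at (700, 44), yaw 10.2°, and the post is 96 mm from the pivot (should be 95). The key top at (512,-367) agrees in both views. Handle starts at about 1°. Moving above the post.

>>> play_rows([
  [[1, 21, -30.5, 0, 3.9], [1, 21, -30.5, 0, 3.9], [1, 21, -30.5, 0, 3.9], [1, 21, -30.5, 0, 3.9], [1, 21, -30.5, 0, 3.9]],
], grip_force=30)

```text
t: 0.52
ee_pos: [365.8, 468.6, 303.5]
tool_rot: [-0.0, 0.026, 1.0, -0.0]
contact_force: [-0.1, 0.2, 1.2]
gripper_width: 1.001
finger_force: 0.0
```

>>> play_rows([
  [[1, 21, -30.5, 0, 3.9], [1, 21, -30.5, 0, 3.9], [1, 21, -30.5, 0, 3.9], [1, 21, -30.5, 0, 3.9], [1, 21, -30.5, 0, 3.9]],
])

```text
t: 0.93
ee_pos: [470.8, 316.0, 303.7]
tool_rot: [-0.0, -0.144, 0.99, -0.0]
contact_force: [0.8, -0.2, -0.3]
gripper_width: 1.0
finger_force: 0.0
```

>>> play_rows([
  [[1, 21, -30.5, 0, 3.9], [1, 21, -30.5, 0, 3.9], [1, 21, -30.5, 0, 3.9], [1, 21, -30.5, 0, 3.9], [1, 21, -30.5, 0, 3.9]],
])

```text
t: 1.35
ee_pos: [575.8, 163.6, 303.6]
tool_rot: [-0.0, -0.309, 0.951, -0.0]
contact_force: [-0.1, 0.4, 0.4]
gripper_width: 1.001
finger_force: 0.0
```

>>> play_rows([
  [[1, 21, -30.5, 0, 3.9], [1, 21, -30.5, 0, 3.9], [1, 21, -30.5, 0, 3.9], [1, 21, -30.5, 0, 3.9], [1, 0, 0, 0, 0]],
])

```text
t: 1.77
ee_pos: [662.0, 33.5, 303.3]
tool_rot: [-0.001, -0.43, 0.903, -0.003]
contact_force: [-0.4, -3.1, -0.1]
gripper_width: 1.0
finger_force: 0.0
```

Run:
```python
from h import *
s=bot.state(); print(s["ee_pos"],s["tool_rot"])
c=optics.camera_model("wrist"); im=optics.snapshot("wrist"); print(bot.state()["ee_pos"])
np.savez("w1.npz",**c)
X=np.load("till.npy")
print("post pred",proj([[682.4,13,199]],c), "hole",proj(t2w((-110,-70,108),X),c),"pivot",proj(t2w((-20,70,166),X),c))
cv2.imwrite("pics/w1.png",im[:,:,::-1])
```

```text
[662.02827668  33.53312754 303.28514951] [-5.96338828e-04 -4.30442201e-01  9.02613842e-01 -2.72169129e-03]
[660.54020505  37.50477142 303.0850023 ]
post pred [[230.87861067 235.99511181]] hole [[275.64010531  78.02032523]] pivot [[339.78921474 305.18570711]]
```

View pics/w1.png

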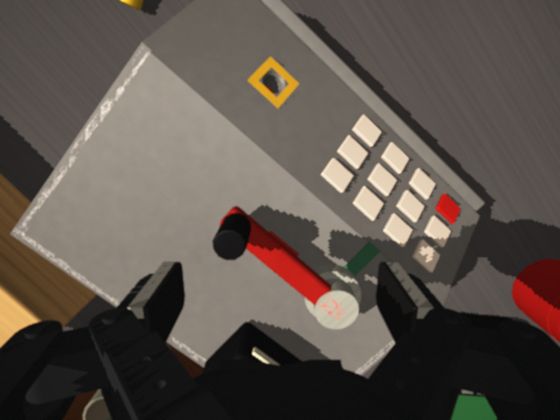

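The wrist view confirms the fit: post top at (231,239) against (231,236) predicted, and hole at (273,82) against (276,78). Descending on the post and gripping.

>>> play_rows([
  [[1, 23, -30, 0, 0], [1, 0, 0, -30, 0], [1, 0, 0, -28, 0], [-1, 0, 0, 0, 0], [-1, 0, 0, 0, 0]],
], grip_force=30)

```text
t: 2.23
ee_pos: [680.8, 14.7, 244.3]
tool_rot: [-0.002, -0.434, 0.901, 0.001]
contact_force: [1.1, 0.0, 1.1]
gripper_width: 0.749
finger_force: 0.0
```

>>> play_rows([
  [[-1, 0, 0, 0, 0], [-1, 0, 0, 0, 0], [-1, 0, 0, 0, 0], [-1, 0, 0, 0, 0], [-1, 0, 0, 0, 0]],
])

```text
t: 2.65
ee_pos: [683.3, 13.0, 248.0]
tool_rot: [0.002, -0.434, 0.901, -0.001]
contact_force: [0.7, -1.3, 5.8]
gripper_width: 0.22
finger_force: 30.5
```

>>> play_rows([
  [[-1, -18.2, -1.1, 2, 0], [-1, -19.7, 2.6, 0, 0], [-1, -18.6, 6.7, 0, 0], [-1, -16.9, 10.5, 0, 0], [-1, -14.3, 13.8, 0, 0]],
])

```text
t: 3.07
ee_pos: [592.4, 38.1, 248.0]
tool_rot: [-0.004, -0.43, 0.903, -0.003]
contact_force: [-6.1, -15.5, 8.3]
gripper_width: 0.208
finger_force: 29.9
```

>>> play_rows([
  [[-1, -11.2, 16.4, 0, 0], [-1, -7.5, 18.4, 0, 0], [-1, -3, 14.6, 0, 0], [-1, 0, 0, 0, 0], [-1, 0, 0, 0, 0]],
])

```text
t: 3.48
ee_pos: [568.5, 82.6, 247.8]
tool_rot: [-0.009, -0.43, 0.903, -0.005]
contact_force: [-19.5, -30.0, 20.7]
gripper_width: 0.14
finger_force: 33.5
```

Run:
```python
from h import *
s=bot.state(); print(s["ee_pos"],s["contact_force"],s["gripper_width"])
a=optics.snapshot("top")[90:220,180:320]; b=optics.snapshot("side")[80:240,200:380]; w=optics.snapshot("wrist")
X=np.load("till.npy"); print(t2w([[-115,70,199],[-20,70,160]],X))
o=np.hstack([cv2.resize(a,(400,372)),cv2.resize(w,(400,372))])
cv2.imwrite("pics/m1.png",o[:,:,::-1])
```

```text
[568.546324    82.61286457 247.79461019] [-19.45714419 -30.0382451   20.66419947] 0.14018795685499902
[[574.89448602  92.44982852 199.        ]
 [668.39396243 109.26791135 160.        ]]
```

View pics/m1.png

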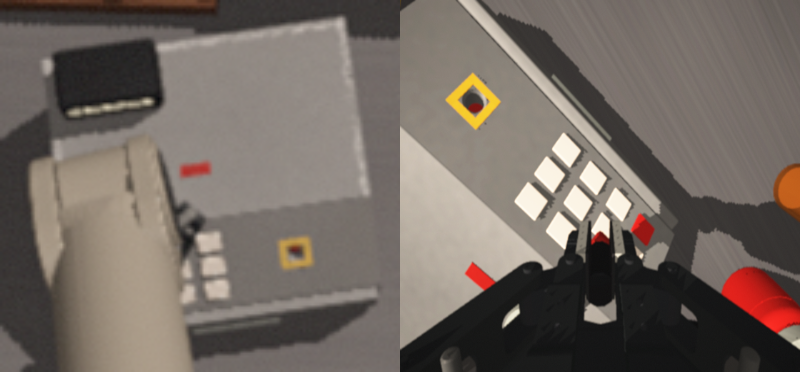

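The post is between the pads, pressing at the stop (about 30 N). Releasing and rising.

>>> play_rows([
  [[1, -2, -6, 0, 0], [1, 0, 0, 0, 0], [1, 0, 0, 0, 0], [1, 0, 0, 0, 0], [1, 0, 0, 0, 0]],
])

```text
t: 4.05
ee_pos: [570.9, 90.6, 248.0]
tool_rot: [0.0, -0.435, 0.901, 0.0]
contact_force: [-0.1, 0.5, -0.3]
gripper_width: 0.838
finger_force: 0.0
```

>>> play_rows([
  [[1, 0, 0, 30, 0], [1, 0, 0, 30, 0], [1, -20, -20, 0, -7], [1, -20, -20, 0, -7], [1, 0, 0, 0, 0]],
])

```text
t: 4.47
ee_pos: [528.2, 45.8, 308.1]
tool_rot: [-0.001, -0.316, 0.949, -0.001]
contact_force: [-0.8, -1.0, -0.9]
gripper_width: 0.999
finger_force: 0.0
```

Run:
```python
from h import *
s=bot.state(); print(s["ee_pos"],s["tool_rot"],s["contact_force"])
c=optics.camera_model("wrist"); im=optics.snapshot("wrist"); np.savez("w2.npz",**c)
X=np.load("till.npy")
print("post pred",proj(t2w([[-115,70,199],[-110,-70,108]],X),c))
hsv=cv2.cvtColor(im,cv2.COLOR_RGB2HSV)
cv2.imwrite("pics/w2.png",im[:,:,::-1])
```

```text
[528.23452841  45.79582144 308.12455757] [-1.11915014e-03 -3.16425812e-01  9.48616450e-01 -5.32197462e-04] [-0.84533633 -0.99904475 -0.8540345 ]
post pred [[294.3783607  332.52335068]
 [143.55051    206.63354961]]
```

View pics/w2.png

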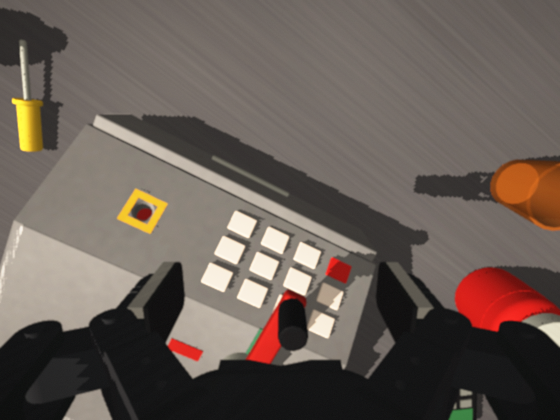

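Handle is at its stop: post seen at (293,335), predicted (294,332). On to the key.

>>> play_rows([
  [[1, -1.5, -37.5, 0, -2.4], [1, -1.5, -37.5, 0, -2.4], [1, -1.5, -37.5, 0, -2.4], [1, -1.5, -37.5, 0, -2.4], [1, -1.5, -37.5, 0, -2.4]],
])

```text
t: 4.93
ee_pos: [524.0, -138.7, 307.9]
tool_rot: [0.0, -0.221, 0.975, 0.0]
contact_force: [-0.3, 0.1, -0.0]
gripper_width: 1.002
finger_force: 0.0
```

>>> play_rows([
  [[1, -1.5, -37.5, 0, -2.4], [1, -1.5, -37.5, 0, -2.4], [1, -1.5, -37.5, 0, -2.4], [1, -1.5, -37.5, 0, -2.4], [1, 0, 0, 0, -5]],
])

```text
t: 5.35
ee_pos: [516.0, -296.3, 308.1]
tool_rot: [-0.0, -0.09, 0.996, -0.003]
contact_force: [-0.1, 0.2, 1.3]
gripper_width: 0.999
finger_force: 0.0
```

>>> play_rows([
  [[1, 0, 0, 0, 0], [1, 0, 0, 0, 0], [1, 0, 0, 0, 0]],
])

```text
t: 5.6
ee_pos: [518.5, -286.2, 307.5]
tool_rot: [-0.0, -0.097, 0.995, 0.001]
contact_force: [-0.6, 1.1, -0.0]
gripper_width: 1.003
finger_force: 0.0
```

Run:
```python
from h import *
for f,uv in (("w1.npz",(273.5,82)),("w2.npz",(143,211))):
    print("hole",ray(uv,dict(np.load(f)),108))
s=bot.state(); q=s["tool_rot"]; print(s["ee_pos"],np.degrees(np.arctan2(q[2]**2-q[1]**2,2*q[1]*q[2])))
c=optics.camera_model("wrist"); im=optics.snapshot("wrist"); np.savez("w3.npz",**c)
print("pred key top/stand",proj([[512.5,-367.5,150],[512.5,-366.5,80]],c))
cv2.imwrite("pics/w3.png",im[:,:,::-1])
```

```text
hole [607.66463498 -43.28046772 108.        ]
hole [608.30856394 -42.83298955 108.        ]
[ 518.4740343  -286.21107956  307.54301201] 101.16564275132414
pred key top/stand [[169.41442633 184.19808661]
 [195.17203981 168.37045744]]
```

View pics/w3.png

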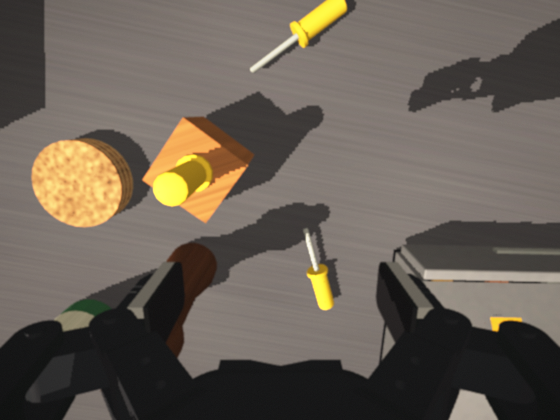

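Run:
```python
from h import *
c=dict(np.load("w3.npz"))
im=cv2.imread("pics/w3.png"); h=cv2.cvtColor(im,cv2.COLOR_BGR2HSV)
print("keytop",ray((171,188),c,150),"stand",ray((197,169),c,80))
st=np.array([[186,117],[252,157],[207,222],[143,180]]); P=np.array([ray(a,c,80)[:2] for a in st]); print(P.round(1).tolist(),P.mean(0),np.linalg.norm(np.diff(P,axis=0),axis=1))
print("hole", ray((506,326),c,108))
```

```text
keytop [ 515.05372642 -366.1046957   150.        ] stand [ 512.75265238 -364.77923286   80.        ]
[[468.8, -380.0], [492.1, -317.0], [562.0, -348.9], [532.7, -412.7]] [ 513.9108737  -364.66066165] [67.14724131 76.88060582 70.17586318]
hole [600.49815427 -47.18092453 108.        ]
```

>>> play_rows([
  [[1, -2, -40, 0, -1], [1, -2, -40, 0, 0], [1, 0, 0, -40, 0], [1, 0, 0, -40, 0], [1, 0, 0, -30, 0]],
], grip_force=20)

```text
t: 6.07
ee_pos: [513.3, -367.0, 195.5]
tool_rot: [-0.0, -0.087, 0.996, 0.001]
contact_force: [0.6, 0.8, -1.6]
gripper_width: 1.001
finger_force: 0.0
```

>>> play_rows([
  [[1, 0, 0, -26, 0], [1, 0, 0, 0, 0], [1, 0, 0, 0, 0]],
])

```text
t: 6.32
ee_pos: [513.5, -366.7, 171.1]
tool_rot: [-0.001, -0.087, 0.996, 0.001]
contact_force: [0.6, 0.2, 1.0]
gripper_width: 0.996
finger_force: 0.0
```

>>> play_rows([
  [[-1, 0, 0, 0, 0], [-1, 0, 0, 0, 0], [-1, 0, 0, 0, 0], [-1, 0, 0, 0, 0], [-1, 0, 0, 0, 0]],
])

```text
t: 6.73
ee_pos: [513.7, -368.4, 173.0]
tool_rot: [0.001, -0.086, 0.996, -0.0]
contact_force: [0.6, 0.1, 1.4]
gripper_width: 0.3
finger_force: 9.2
```

>>> play_rows([
  [[-1, 0, 0, 0, 0], [-1, 0, 0, 0, 0]],
])

```text
t: 6.9
ee_pos: [513.8, -368.4, 173.0]
tool_rot: [0.001, -0.086, 0.996, -0.0]
contact_force: [-1.4, 1.5, 6.9]
gripper_width: 0.297
finger_force: 22.8
```

Key gripped (25 mm opening matches the 26 mm handle). Plan: raise it until the tip is about 8 mm inside the bore, then swing the hand along till -x so the key pivots in the pads to 35°.

>>> play_rows([
  [[-1, 0, 0, 20, 0], [-1, 0, 0, 25, 0], [-1, 0, 0, 22, 0], [-1, 0, 0, 0, 0], [-1, 0, 0, 0, 0]],
])

```text
t: 7.32
ee_pos: [513.8, -368.6, 240.1]
tool_rot: [0.001, -0.086, 0.996, -0.001]
contact_force: [0.5, 0.2, -1.7]
gripper_width: 0.296
finger_force: 22.3
```

>>> play_rows([
  [[-1, -10.4, -1.9, 0, 0], [-1, -10.3, -1.8, -0.7, 0], [-1, -7.9, -1.4, -1.3, 0], [-1, -7.9, -1.4, -1.9, 0], [-1, 0, 0, 0, 0]],
])

```text
t: 7.73
ee_pos: [474.2, -375.1, 234.0]
tool_rot: [-0.001, -0.084, 0.996, 0.001]
contact_force: [1.5, 1.3, -1.0]
gripper_width: 0.299
finger_force: 22.5
```

>>> play_rows([
  [[-1, -7.7, -1.4, -2.5, 0], [-1, -7.6, -1.3, -3.2, 0], [-1, -7.1, -1.3, -3.8, 0], [-1, -7.1, -1.2, -4.3, 0], [-1, 0, 0, 0, 0]],
])

```text
t: 8.15
ee_pos: [444.8, -380.4, 220.1]
tool_rot: [-0.001, -0.085, 0.996, 0.0]
contact_force: [1.7, 1.7, -0.1]
gripper_width: 0.297
finger_force: 22.1
```

Run:
```python
from h import *
s=bot.state(); print(s["ee_pos"],s["contact_force"],s["gripper_width"])
a=optics.snapshot("side")[200:380,280:460]; w=optics.snapshot("wrist")
o=np.hstack([cv2.resize(a,(400,400)),cv2.resize(w,(400,400))])
cv2.imwrite("pics/m2.png",o[:,:,::-1])
```

```text
[ 444.83146444 -380.42043807  220.1268325 ] [ 1.73851008  1.70429931 -0.1220752 ] 0.29694391010596377
```

View pics/m2.png

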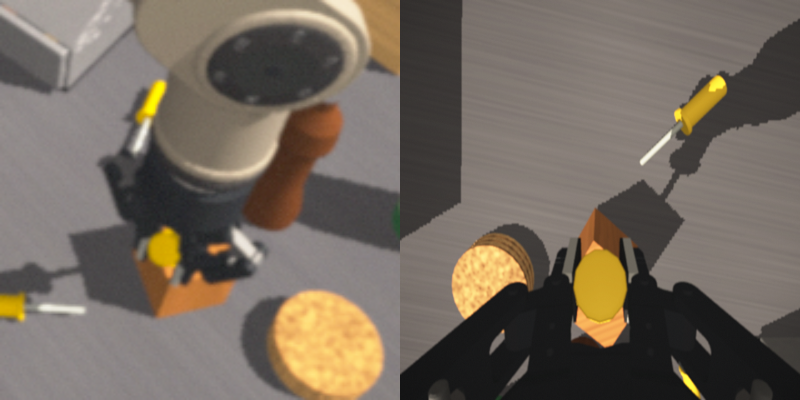

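The side crop shows the hand over the stand; the wrist crop shows the handle end tilted toward the camera. The small look-alike keys had already toppled in the earlier wrist picture, before the arm was near them. Next I check the tilt from the handle's silhouette.

```bash
cat >> h.py <<'E'
def tiltfit(im,c,s,d0=0,show=True):
    h=cv2.cvtColor(im,cv2.COLOR_RGB2HSV); m=cv2.inRange(h,(20,120,60),(35,255,255))
    n,l,st,ce=cv2.connectedComponentsWithStats(m); 
    T=s["ee_pos"]; ok=[i for i in range(1,n) if 230<ce[i][0]<330 and ce[i][1]>200]; i=max(ok,key=lambda i:st[i,4])
    box=np.array([st[i,0],st[i,1],st[i,0]+st[i,2],st[i,1]+st[i,3]])
    q=s["tool_rot"]; y=np.array([2*q[1]*q[2],q[2]**2-q[1]**2,0]); y*=np.sign(y[1]); u=np.array([y[1],-y[0],0])
    t=np.linspace(0,2*np.pi,60)
    def mask(phi,d):
        a=np.array([-np.sin(phi)*u[0],-np.sin(phi)*u[1],np.cos(phi)]); b=np.cross(y,a); g=T+[0,0,-54]+a*d
        P=np.vstack([g+k*a+13*(np.outer(np.cos(t),b)+np.outer(np.sin(t),y)) for k in (-32,32)])
        hull=cv2.convexHull(proj(P,c).astype(np.float32)); return hull
    obs=(l==i).astype(np.uint8); best=[]
    for phi in range(0,61,3):
        p=np.zeros(obs.shape,np.uint8); cv2.fillConvexPoly(p,mask(np.radians(phi),d0).astype(int),1)
        best.append((phi,cv2.boundingRect(p)))
    if show: print("obs",st[i]); print(best)
E
python3 - <<'E'
from h import *
s=bot.state(); c=optics.camera_model("wrist"); im=optics.snapshot("wrist"); tiltfit(im,c,s)
E
```

```text
obs [ 242  262   77   77 4508]
[(0, (240, 230, 79, 136)), (3, (240, 233, 79, 130)), (6, (240, 236, 79, 124)), (9, (240, 238, 79, 119)), (12, (240, 241, 79, 112)), (15, (240, 244, 79, 105)), (18, (240, 247, 79, 98)), (21, (240, 250, 79, 91)), (24, (240, 254, 79, 82)), (27, (240, 249, 79, 82)), (30, (240, 245, 79, 81)), (33, (240, 240, 79, 80)), (36, (240, 236, 79, 83)), (39, (241, 232, 78, 90)), (42, (241, 228, 77, 98)), (45, (241, 225, 77, 104)), (48, (241, 221, 77, 112)), (51, (242, 218, 76, 118)), (54, (242, 216, 75, 123)), (57, (242, 213, 75, 129)), (60, (243, 211, 74, 134))]
```

Run:
```python
from h import *
from scipy.optimize import fsolve
s=bot.state(); c=optics.camera_model("wrist"); T=s["ee_pos"]; print(T)
u=np.array([.984,.177,0])
pix=np.array([280.5,300.5])
for bx in (512,513.5,515):
  E=np.array([bx,-365,80.])-8.5*u
  def f(v):
    e,phi=v; a=-np.sin(phi)*u+[0,0,np.cos(phi)]; n=np.cos(phi)*u+[0,0,np.sin(phi)]
    g=T+[0,0,-55]+e*u; end=proj(g+32*a,c)[0]
    return [end[1]-pix[1], (g-E)@n-4]
  e,phi=fsolve(f,[3,.6]); a=-np.sin(phi)*u+[0,0,np.cos(phi)]; g=T+[0,0,-55]+e*u; tip=g-113*a
  print(bx,"e",e.round(1),"phi",np.degrees(phi).round(1),"tip",tip.round(1),"tip-TCP",(tip-T).round(1),proj(g+32*a,c))
```

```text
[ 446.67460718 -380.29022891  220.97107105]
512 e 8.5 phi 32.5 tip [ 514.8 -368.    70.6] tip-TCP [  68.1   12.2 -150.3] [[279.32848881 300.5       ]]
513.5 e 8.9 phi 33.0 tip [ 516.  -367.8   71.2] tip-TCP [  69.3   12.5 -149.8] [[279.33139329 300.5       ]]
515 e 9.2 phi 33.6 tip [ 517.2 -367.6   71.8] tip-TCP [  70.5   12.7 -149.2] [[279.3343042 300.5      ]]
```

Estimated tilt is 33° and tip–TCP offset (69, 12.5, -150). Raising the grip force, lifting, and going to a point before the hole.

>>> play_rows([
  [[-1, 0, 0, 0, 0], [-1, 0, 0, 0, 0], [-1, 0, 0, 25, 0], [-1, 0, 0, 27, 0], [-1, 0, 0, 25, 0]],
], grip_force=100)

```text
t: 8.72
ee_pos: [447.1, -380.0, 299.0]
tool_rot: [-0.001, -0.086, 0.996, 0.0]
contact_force: [0.2, -0.7, -0.7]
gripper_width: 0.28
finger_force: 98.1
```

>>> play_rows([
  [[-1, 8.4, 35.6, 0, 0], [-1, 8.4, 35.6, 0, 0], [-1, 8.4, 35.6, 0, 0], [-1, 8.4, 35.6, 0, 0], [-1, 8.4, 35.6, 0, 0]],
])

```text
t: 9.13
ee_pos: [489.5, -200.4, 298.5]
tool_rot: [0.0, -0.086, 0.996, -0.0]
contact_force: [0.3, -0.1, -0.4]
gripper_width: 0.28
finger_force: 98.3
```

>>> play_rows([
  [[-1, 8.4, 35.6, 0, 0], [-1, 8.4, 35.6, 0, 0], [-1, 8.4, 35.6, 0, 0], [-1, 8.4, 35.6, 0, 0], [-1, 0, 0, 0, 0]],
])

```text
t: 9.55
ee_pos: [524.7, -50.9, 298.3]
tool_rot: [0.001, -0.091, 0.996, 0.002]
contact_force: [0.1, 1.2, -1.3]
gripper_width: 0.286
finger_force: 98.4
```

>>> play_rows([
  [[-1, 0, 0, -10, 0], [-1, 0, 0, -10, 0], [-1, 0, 0, 0, 0], [-1, 0, 0, 0, 0], [-1, 0, 0, 0, 0]],
])

```text
t: 9.97
ee_pos: [522.6, -60.9, 278.0]
tool_rot: [-0.0, -0.084, 0.996, -0.0]
contact_force: [0.6, -0.5, -1.1]
gripper_width: 0.285
finger_force: 98.3
```

Run:
```python
from h import *
s=bot.state(); T=s["ee_pos"]; print(T,s["contact_force"],s["gripper_width"],s["finger_force"])
cw=optics.camera_model("wrist"); w=optics.snapshot("wrist"); tiltfit(w,cw,s)
for n in ("side","top","wrist"):
    im=optics.snapshot(n); c=optics.camera_model(n); np.save(f"n_{n}.npy",im)
    print(n,"tip",proj(T+[69.3,12.5,-149.8],c),"hole",proj([606,-44,108],c),"grip",proj(T+[0,0,-54],c))
```

```text
[522.6469402  -60.94181505 277.95643868] [ 0.6361934  -0.49991271 -1.12917583] 0.284681641185481 98.34837198257446
obs [ 242  262   77   77 4562]
[(0, (240, 230, 79, 136)), (3, (240, 233, 79, 130)), (6, (240, 235, 79, 125)), (9, (240, 238, 79, 119)), (12, (240, 241, 79, 112)), (15, (240, 244, 79, 105)), (18, (240, 247, 79, 98)), (21, (240, 250, 79, 91)), (24, (240, 253, 79, 83)), (27, (240, 249, 79, 82)), (30, (240, 245, 79, 81)), (33, (240, 240, 79, 80)), (36, (240, 236, 79, 83)), (39, (240, 232, 79, 90)), (42, (241, 228, 77, 98)), (45, (241, 224, 77, 105)), (48, (241, 221, 77, 112)), (51, (242, 218, 76, 118)), (54, (242, 216, 75, 123)), (57, (242, 213, 75, 129)), (60, (243, 211, 74, 134))]
side tip [[295.45621916 188.12716318]] hole [[298.09858527 190.17881007]] grip [[277.52414611 175.14617055]]
top tip [[284.77723286 181.73979486]] hole [[283.43044103 177.83766896]] grip [[288.38939454 202.86236226]]
wrist tip [[279.37077212 302.36556516]] hole [[281.77482988 304.23988484]] grip [[277.69627655 282.82690232]]
```

Run:
```python
from h import *
a=np.load("n_side.npy")[150:210,260:320]; b=np.load("n_top.npy")[150:210,255:315]
o=np.hstack([cv2.resize(x,(400,400),interpolation=cv2.INTER_CUBIC) for x in (a,b)])
o=np.ascontiguousarray(o)
cv2.imwrite("pics/m3.png",o[:,:,::-1])
```

View pics/m3.png

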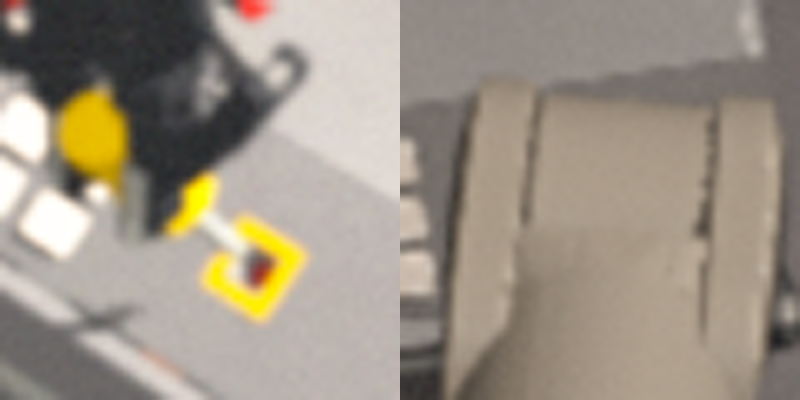

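The side crop shows the pin from the flange at (203,212) to a tip around (250,255), just short of the frame centre (255,268). The hand hides the top view. I fit the key pose to these points plus the wrist disc.

Run:
```python
from h import *
T=np.array([522.65,-60.94,277.96]); S=optics.camera_model("side"); W=optics.camera_model("wrist")
k=60/400
obs=np.array([[93,137],[203,212],[250,256]])*k+[260,150]-[0.5*(1-k)]*2
y=np.array([-.177,.984,0]);u=np.array([.984,.177,0])
def key(v):
    e,phi,d=v; a=-np.sin(phi)*u+[0,0,np.cos(phi)]; g=T+[0,0,-54]+e*u+d*a; return np.array([g+32*a,g-38*a,g-113*a])
def f(v): 
    P=key(v); return np.r_[(proj(P,S)-obs).ravel()*1.0,(proj(P[:1],W)[0]-[280.5,300.5])[1]*.3, v[2]*.3]
r=least_squares(f,[5,.6,0]); print(r.x,np.degrees(r.x[1]),r.fun.round(1)); P=key(r.x); print(P.round(1),(P[2]-T).round(1))
print("hole by side",ray(np.array([255,268])*k+[260,150]-.43,S,108))
print(proj(key([8.9,.576,-1]),S)-obs)
```

```text
[ 8.72923916  0.59780713 -6.28694089] 34.25182529947551 [ 2.4 -0.7 -3.3 -2.4 -0.3 -0.2 -0.7 -1.9]
[[517.  -62.  245.2]
 [555.8 -55.  187.4]
 [597.3 -47.5 125.4]] [  74.7   13.4 -152.6]
hole by side [606.38400865 -42.48084065 108.        ]
[[ 1.7562019  -1.78818888]
 [-4.17365045 -2.83906793]
 [-1.46128206 -0.01937207]]
```

>>> play_rows([
  [[-1, 0, 2, 0, 0], [-1, 5.7, 1, -8.2, 0], [-1, 5.7, 1, -8.2, 0], [-1, 0, 0, 0, 0], [-1, 0, 0, 0, 0]],
])

```text
t: 10.58
ee_pos: [534.3, -55.3, 260.7]
tool_rot: [-0.001, -0.086, 0.996, -0.0]
contact_force: [-0.7, -0.1, -0.7]
gripper_width: 0.28
finger_force: 98.3
```

>>> play_rows([
  [[-1, 2.8, 0.5, -4.1, 0], [-1, 2.8, 0.5, -4.1, 0], [-1, 0, 0, 0, 0]],
])

```text
t: 10.83
ee_pos: [540.1, -54.3, 252.8]
tool_rot: [-0.0, -0.086, 0.996, 0.0]
contact_force: [-0.1, -0.2, -0.8]
gripper_width: 0.283
finger_force: 98.3
```

>>> play_rows([
  [[-1, 2.8, 0.5, -4.1, 0], [-1, 2.8, 0.5, -4.1, 0], [-1, 0, 0, 0, 0]],
])

```text
t: 11.08
ee_pos: [545.7, -53.3, 244.6]
tool_rot: [-0.0, -0.086, 0.996, 0.0]
contact_force: [0.1, 0.7, -1.2]
gripper_width: 0.284
finger_force: 98.3
```

>>> play_rows([
  [[-1, 2.8, 0.5, -4.1, 0], [-1, 0, 0, 0, 0], [-1, 0, 0, 0, 0]],
])

```text
t: 11.33
ee_pos: [548.3, -53.0, 241.1]
tool_rot: [-0.0, -0.086, 0.996, 0.0]
contact_force: [0.1, -0.2, -1.0]
gripper_width: 0.282
finger_force: 98.3
```

No contact force and the tip is well below the console surface, so the pin is in the hole. Pushing on.

>>> play_rows([
  [[-1, 2.8, 0.5, -4.1, 0], [-1, 2.8, 0.5, -4.1, 0], [-1, 0, 0, 0, 0]],
])

```text
t: 11.58
ee_pos: [554.2, -51.9, 232.4]
tool_rot: [-0.0, -0.086, 0.996, -0.0]
contact_force: [0.2, -0.7, -0.6]
gripper_width: 0.286
finger_force: 98.4
```

>>> play_rows([
  [[-1, 1.7, 0.3, -2.5, 0], [-1, 0, 0, 0, 0], [-1, 0, 0, 0, 0]],
])

```text
t: 11.83
ee_pos: [555.7, -51.8, 230.7]
tool_rot: [0.0, -0.086, 0.996, 0.0]
contact_force: [-1.2, 0.4, 0.4]
gripper_width: 0.286
finger_force: 98.5
```

Run:
```python
from h import *
s=bot.state(); print(s["ee_pos"],s["contact_force"])
a=np.load("n_side.npy").astype(int); im=optics.snapshot("side"); d=np.abs(im.astype(int)-a).sum(2)
S=optics.camera_model("side"); X=np.load("till.npy")
p=proj(t2w([[-150,-100,79],[-250,-100,79],[-150,50,79],[-250,50,79]],X),S); print(p.round())
q=proj(t2w([[-200,-y,79] for y in (-50,0,50,100)],X),S).astype(int); print([(d[v-2:v+3,u-2:u+3].mean().round(1)) for u,v in q])
```

```text
[555.68470118 -51.81855108 230.67295702] [-1.19233661  0.44429047  0.44943405]
[[296. 213.]
 [270. 237.]
 [253. 184.]
 [226. 205.]]
[np.float64(6.6), np.float64(5.6), np.float64(5.6), np.float64(5.9)]
```

>>> play_rows([
  [[-1, 1.7, 0.3, -2.5, 0], [-1, 0, 0, 0, 0], [-1, 0, 0, 0, 0]],
])

```text
t: 12.13
ee_pos: [557.5, -51.6, 228.3]
tool_rot: [0.0, -0.085, 0.996, -0.0]
contact_force: [-1.5, -0.9, 3.9]
gripper_width: 0.282
finger_force: 98.6
```

>>> play_rows([
  [[-1, 1.7, 0.3, -2.5, 0], [-1, 0, 0, 0, 0], [-1, 0, 0, 0, 0]],
])

```text
t: 12.38
ee_pos: [559.3, -51.3, 225.7]
tool_rot: [0.0, -0.086, 0.996, -0.0]
contact_force: [-0.9, -1.4, 3.1]
gripper_width: 0.285
finger_force: 98.6
```

>>> play_rows([
  [[-1, 1.7, 0.3, -2.5, 0], [-1, 0, 0, 0, 0], [-1, 0, 0, 0, 0]],
])

```text
t: 12.63
ee_pos: [560.9, -50.9, 223.1]
tool_rot: [0.0, -0.086, 0.996, -0.0]
contact_force: [-2.1, -0.5, 4.0]
gripper_width: 0.277
finger_force: 98.6
```

```bash
cat > dr.py <<'E'
from h import *
s=bot.state(); print(s["ee_pos"],s["contact_force"])
a=np.load("n_side.npy").astype(int); im=optics.snapshot("side"); d=np.abs(im.astype(int)-a).sum(2)
S=optics.camera_model("side"); X=np.load("till.npy")
for x in (-165,-180,-200,-220,-240,-247,-260,-275):
    q=proj(t2w([[x,-y,79] for y in (-50,0,50,100)],X),S).astype(int); print(x,[int(d[v-2:v+3,u-2:u+3].mean()) for u,v in q])
E
python3 dr.py
```

```text
[560.87431414 -50.93807739 223.06235254] [-2.13131391 -0.529169    3.99703631]
-165 [269, 284, 280, 288]
-180 [202, 218, 215, 219]
-200 [198, 165, 189, 186]
-220 [234, 154, 146, 82]
-240 [195, 83, 183, 266]
-247 [125, 132, 158, 174]
-260 [111, 146, 106, 113]
-275 [123, 138, 143, 154]
```

Catch felt (4 N) and the drawer area has changed all the way out, so the drawer is open. Retracting along the hole axis and returning to the stand by the same route.

>>> play_rows([
  [[-1, -4.7, -0.9, 6.8, 0], [-1, -9.5, -1.7, 13.7, 0], [-1, -9.5, -1.7, 13.7, 0], [-1, -9.5, -1.7, 13.7, 0], [-1, -4.8, -0.9, 6.9, 0]],
])

```text
t: 13.1
ee_pos: [522.0, -57.9, 279.3]
tool_rot: [0.001, -0.086, 0.996, 0.0]
contact_force: [0.3, 0.2, -1.2]
gripper_width: 0.282
finger_force: 98.3
```

>>> play_rows([
  [[-1, 0, 0, 21, 0], [-1, -8.4, -35.6, 0, 0], [-1, -8.4, -35.6, 0, 0], [-1, -8.4, -35.6, 0, 0], [-1, -8.4, -35.6, 0, 0]],
])

```text
t: 13.52
ee_pos: [488.5, -201.2, 299.0]
tool_rot: [0.0, -0.086, 0.996, 0.0]
contact_force: [1.6, -0.5, -1.2]
gripper_width: 0.284
finger_force: 98.3
```

>>> play_rows([
  [[-1, -8.4, -35.6, 0, 0], [-1, -8.4, -35.6, 0, 0], [-1, -8.4, -35.6, 0, 0], [-1, -8.4, -35.6, 0, 0], [-1, 0, 0, 0, 0]],
])

```text
t: 13.93
ee_pos: [451.7, -350.3, 299.2]
tool_rot: [-0.001, -0.081, 0.997, -0.002]
contact_force: [-0.8, -1.1, -0.3]
gripper_width: 0.281
finger_force: 98.4
```

>>> play_rows([
  [[-1, 0, 0, 0, 0], [-1, 0, 0, 0, 0], [-1, 0, 0, 0, 0], [-1, 0, 0, 0, 0]],
])

```text
t: 14.27
ee_pos: [456.3, -340.9, 298.7]
tool_rot: [0.0, -0.087, 0.996, 0.0]
contact_force: [-0.5, -0.3, -1.0]
gripper_width: 0.285
finger_force: 98.4
```

```bash
python3 dr.py | tail -8
python3 - <<'E'
from h import *
s=bot.state(); print(s["ee_pos"],s["tool_rot"]); c=optics.camera_model("wrist"); w=optics.snapshot("wrist")
h=cv2.cvtColor(w,cv2.COLOR_RGB2HSV); m=cv2.inRange(h,(20,120,60),(35,255,255)); n,l,st,ce=cv2.connectedComponentsWithStats(m); print([(x.tolist()) for x in st[1:] if x[4]>300])
cv2.imwrite("pics/w9.png",w[:,:,::-1])
E
```

```text
-165 [274, 289, 288, 296]
-180 [213, 228, 221, 225]
-200 [198, 319, 189, 195]
-220 [221, 293, 145, 92]
-240 [214, 350, 184, 279]
-247 [173, 322, 147, 172]
-260 [108, 137, 101, 100]
-275 [141, 158, 164, 174]
[ 456.25242329 -341.10900237  298.83170441] [ 6.69340603e-05 -8.68590696e-02  9.96220553e-01  3.26475288e-04]
[[328, 69, 57, 51, 1199], [103, 213, 36, 46, 309], [242, 262, 77, 78, 4569]]
```

The key's pose in the hand is unchanged. Descending to the bore mouth by the exit path.

>>> play_rows([
  [[-1, -4, -20, 0, 0], [-1, -4, -19, 0, 0], [-1, 0, 0, 0, 0], [-1, 0, 0, 0, 0], [-1, 0, 0, 0, 0]],
])

```text
t: 14.78
ee_pos: [448.0, -380.6, 298.8]
tool_rot: [0.0, -0.086, 0.996, 0.0]
contact_force: [0.1, 0.0, -0.8]
gripper_width: 0.283
finger_force: 98.5
```

>>> play_rows([
  [[-1, 0, 0, -25, 0], [-1, 0, 0, -25, 0], [-1, 0, 0, -15, 0], [-1, 0, 0, 0, 0], [-1, 0, 0, 0, 0]],
])

```text
t: 15.2
ee_pos: [447.8, -380.4, 233.5]
tool_rot: [-0.001, -0.086, 0.996, 0.001]
contact_force: [-0.3, -0.6, -0.4]
gripper_width: 0.281
finger_force: 98.5
```

>>> play_rows([
  [[-1, 0, 0, -4, 0], [-1, 0, 0, -4, 0], [-1, 0, 0, 0, 0], [-1, 0, 0, 0, 0]],
])

```text
t: 15.53
ee_pos: [447.7, -381.6, 226.3]
tool_rot: [0.0, -0.086, 0.996, -0.0]
contact_force: [-0.3, 0.0, -1.4]
gripper_width: 0.286
finger_force: 98.5
```

>>> play_rows([
  [[-1, 0, 0.5, -3, 0], [-1, 0, 0.5, -3, 0], [-1, 0, 0, 0, 0], [-1, 0, 0, 0, 0]],
])

```text
t: 15.87
ee_pos: [447.4, -380.4, 219.7]
tool_rot: [-0.0, -0.086, 0.996, 0.0]
contact_force: [0.7, -0.0, -1.5]
gripper_width: 0.283
finger_force: 98.5
```

>>> play_rows([
  [[-1, 0, 0, 0, 0], [-1, 0, 0, 0, 0], [-1, 0, 0, 0, 0]],
], grip_force=22)

```text
t: 16.12
ee_pos: [447.6, -380.6, 220.0]
tool_rot: [0.0, -0.086, 0.996, -0.0]
contact_force: [-0.1, 0.1, -1.3]
gripper_width: 0.283
finger_force: 98.5
```

>>> play_rows([
  [[-1, 7.3, 1.3, 4, 0], [-1, 7.2, 1.3, 4, 0], [-1, 7.7, 1.4, 3, 0], [-1, 7.7, 1.4, 2.8, 0], [-1, 0, 0, 0, 0]],
], grip_force=20)

```text
t: 16.53
ee_pos: [477.7, -375.0, 233.9]
tool_rot: [-0.001, -0.086, 0.996, 0.0]
contact_force: [-4.7, -0.9, -0.3]
gripper_width: 0.284
finger_force: 97.1
```

```bash
cat > d.py <<'E'
from h import *
s=bot.state(); print(s["ee_pos"],s["contact_force"],s["finger_force"]); c=optics.camera_model("wrist"); w=optics.snapshot("wrist")
h=cv2.cvtColor(w,cv2.COLOR_RGB2HSV); m=cv2.inRange(h,(20,120,60),(35,255,255)); n,l,st,ce=cv2.connectedComponentsWithStats(m); print([(x.tolist()) for x in st[1:] if x[4]>300])
tiltfit(w,c,s)
E
python3 d.py
```

```text
[ 477.66893886 -374.99836079  233.88462074] [-4.73774171 -0.89186051 -0.29590368] 97.11397647857666
[[383, 38, 73, 65, 1954], [104, 219, 45, 25, 342], [104, 233, 40, 42, 350], [242, 253, 77, 99, 5690], [86, 258, 28, 35, 345]]
obs [ 242  253   77   99 5690]
[(0, (240, 230, 79, 136)), (3, (240, 233, 79, 130)), (6, (240, 235, 79, 125)), (9, (240, 238, 79, 119)), (12, (240, 241, 79, 112)), (15, (240, 244, 79, 105)), (18, (240, 247, 79, 98)), (21, (240, 250, 79, 90)), (24, (240, 254, 79, 82)), (27, (240, 249, 79, 82)), (30, (240, 244, 79, 82)), (33, (240, 240, 79, 80)), (36, (240, 236, 79, 83)), (39, (240, 232, 78, 90)), (42, (241, 228, 77, 98)), (45, (241, 224, 77, 105)), (48, (241, 221, 77, 112)), (51, (242, 218, 75, 118)), (54, (242, 216, 75, 123)), (57, (242, 213, 75, 129)), (60, (243, 211, 73, 134))]
```

It is uprighting (about 17° left, 5 N). Continue.

>>> play_rows([
  [[-1, 7.6, 1.4, 1.8, 0], [-1, 7.6, 1.4, 1.5, 0], [-1, 7.7, 1.4, 0.8, 0], [-1, 7.7, 1.4, 0.3, 0], [-1, 0, 0, 0, 0]],
])

```text
t: 17.0
ee_pos: [508.1, -369.7, 238.2]
tool_rot: [-0.001, -0.086, 0.996, -0.0]
contact_force: [-5.1, -0.8, 1.8]
gripper_width: 0.281
finger_force: 95.1
```

```bash
python3 d.py | head -3
```

```text
[ 508.08375321 -369.65724896  238.19297547] [-5.13813356 -0.79935644  1.79920627] 95.089430809021
[[385, 0, 75, 64, 2068], [102, 199, 40, 43, 379], [83, 224, 29, 37, 390], [241, 230, 78, 133, 7665]]
obs [ 241  230   78  133 7665]
```

>>> play_rows([
  [[-1, 0, 0, -4, 0], [-1, 0, 0, -4, 0], [-1, 0, 0, -4, 0], [-1, 0, 0, 0, 0], [-1, 0, 0, 0, 0]],
])

```text
t: 17.47
ee_pos: [507.6, -369.5, 225.3]
tool_rot: [-0.001, -0.086, 0.996, 0.0]
contact_force: [-4.2, -1.4, -2.8]
gripper_width: 0.282
finger_force: 95.2
```

```bash
python3 d.py | head -3
```

```text
[ 507.55376752 -369.45667217  225.31346189] [-4.24817627 -1.38025209 -2.79939884] 95.2026915550232
[[389, 0, 79, 62, 2162], [92, 187, 65, 74, 1087], [74, 229, 30, 39, 440], [242, 231, 77, 132, 7643]]
obs [ 242  231   77  132 7643]
```

>>> play_rows([
  [[-1, 0, 0.5, -8, 0], [-1, 0, 0.5, -8, 0], [-1, 0, 0, -8, 0], [-1, 0, 0, 0, 0], [-1, 0, 0, 0, 0]],
])

```text
t: 17.93
ee_pos: [507.7, -368.3, 201.5]
tool_rot: [-0.001, -0.086, 0.996, 0.0]
contact_force: [-4.3, -1.4, -4.2]
gripper_width: 0.282
finger_force: 94.9
```

>>> play_rows([
  [[-1, 0, 0, -6, 0], [-1, 0, 0, -6, 0], [-1, 0, 0, -6, 0], [-1, 0, 0, 0, 0], [-1, 0, 0, 0, 0]],
])

```text
t: 18.35
ee_pos: [507.7, -368.6, 184.0]
tool_rot: [-0.0, -0.085, 0.996, 0.0]
contact_force: [-4.4, -0.9, -4.5]
gripper_width: 0.28
finger_force: 94.8
```

>>> play_rows([
  [[-1, 0, 0, -3, 0], [-1, 0, 0, -3, 0], [-1, 0, 0, -2, 0], [-1, 0, 0, 0, 0], [-1, 0, 0, 0, 0]],
])

```text
t: 18.77
ee_pos: [507.8, -368.9, 176.6]
tool_rot: [-0.0, -0.085, 0.996, -0.0]
contact_force: [-5.4, -1.4, -1.1]
gripper_width: 0.278
finger_force: 95.0
```

```bash
python3 d.py | head -3
```

```text
[ 507.80906368 -368.8948745   176.5640835 ] [-5.40821107 -1.41636175 -1.10353283] 94.96535897254944
[[412, 0, 81, 50, 2021], [21, 201, 114, 97, 3688], [242, 231, 77, 133, 7704], [98, 286, 50, 31, 448]]
obs [ 242  231   77  133 7704]
```

>>> play_rows([
  [[-1, 0, 0, -2, 0], [-1, 0, 0, 0, 0], [-0.3, 0, 0, 0, 0], [-0.2, 0, 0, 0, 0], [0, 0, 0, 0, 0]],
])

```text
t: 19.23
ee_pos: [510.1, -368.3, 175.2]
tool_rot: [0.002, -0.086, 0.996, -0.001]
contact_force: [0.4, 0.1, 0.0]
gripper_width: 0.498
finger_force: 0.0
```

>>> play_rows([
  [[1, 0, 0, 0, 0], [1, 0, 0, 0, 0], [1, 0, 0, 0, 0], [1, 0, 0, 0, 0], [1, 0, 0, 0, 0]],
])

```text
t: 19.65
ee_pos: [508.1, -368.6, 174.1]
tool_rot: [0.0, -0.086, 0.996, -0.0]
contact_force: [0.2, -0.2, -0.4]
gripper_width: 1.001
finger_force: 0.0
```

>>> play_rows([
  [[1, 0, 0, 20, 0], [1, 0, 0, 40, 0], [1, 0, 0, 40, 0], [1, 0, 0, 40, 0], [1, 0, 40, 20, 0]],
])

```text
t: 20.07
ee_pos: [507.2, -339.1, 338.6]
tool_rot: [0.003, -0.081, 0.997, -0.005]
contact_force: [1.2, -0.9, 0.7]
gripper_width: 0.997
finger_force: 0.0
```

>>> play_rows([
  [[1, 0, 40, 0, 0], [1, 0, 0, 0, 0], [1, 0, 0, 0, 0], [1, 0, 0, 0, 0]],
])

```text
t: 20.4
ee_pos: [507.9, -291.4, 332.6]
tool_rot: [-0.0, -0.086, 0.996, -0.0]
contact_force: [0.2, -0.3, -0.8]
gripper_width: 0.998
finger_force: 0.0
```

Run:
```python
from h import *
s=bot.state(); print(s["ee_pos"],s["contact_force"])
t=optics.snapshot("top"); sd=optics.snapshot("side"); c=optics.camera_model("wrist"); w=optics.snapshot("wrist")
for n,im,cc in(("top",t,optics.camera_model("top")),("side",sd,optics.camera_model("side")),("wrist",w,c)):
    m=cv2.inRange(cv2.cvtColor(im,cv2.COLOR_RGB2HSV),(20,120,60),(35,255,255)); k,l,st,ce=cv2.connectedComponentsWithStats(m)
    print(n,[x.tolist() for x in st[1:] if x[4]>15])
    print(" pred top/flange",proj([[513,-365.5,150],[513,-365.5,86]],cc).round(1).tolist())
    if n!="wrist":
        o=cv2.imread(f"pics/{n}0.png")[:,:,::-1]; m=cv2.inRange(cv2.cvtColor(np.ascontiguousarray(o),cv2.COLOR_RGB2HSV),(20,120,60),(35,255,255)); k,l,st,ce=cv2.connectedComponentsWithStats(m); print("  t0",[x.tolist() for x in st[1:] if x[4]>15])
```

```text
[ 507.85730089 -291.41883217  332.63807747] [ 0.16730574 -0.3330208  -0.80305261]
top [[333, 163, 14, 20, 131], [278, 173, 11, 11, 52]]
 pred top/flange [[401.4, 212.7], [396.7, 214.8]]
  t0 [[278, 174, 11, 10, 50], [350, 193, 12, 11, 101], [391, 208, 16, 13, 152], [383, 243, 12, 9, 76]]
side [[114, 56, 19, 11, 166], [291, 183, 15, 15, 107], [229, 190, 9, 10, 62], [477, 194, 18, 16, 41], [220, 197, 9, 8, 49], [282, 228, 9, 8, 56], [273, 237, 8, 6, 29], [341, 236, 15, 21, 183], [358, 286, 23, 32, 477], [264, 331, 28, 14, 284], [405, 332, 46, 45, 1204]]
 pred top/flange [[372.4, 291.8], [366.1, 307.1]]
  t0 [[114, 56, 19, 11, 165], [291, 183, 15, 15, 107], [479, 197, 14, 13, 34], [335, 249, 14, 22, 219], [358, 285, 23, 32, 469], [319, 315, 16, 23, 276], [405, 332, 46, 45, 1215]]
wrist [[290, 13, 53, 51, 1156], [77, 156, 47, 56, 639], [69, 159, 7, 21, 73], [170, 164, 52, 49, 1648], [104, 171, 14, 13, 66], [57, 178, 14, 10, 66], [126, 185, 8, 5, 23], [57, 188, 29, 34, 330], [443, 192, 17, 20, 267], [126, 194, 11, 13, 66], [104, 197, 6, 12, 41], [104, 211, 30, 18, 170], [80, 220, 7, 9, 27], [438, 223, 18, 18, 248], [94, 224, 15, 9, 64], [311, 263, 26, 44, 666], [483, 309, 30, 21, 300]]
 pred top/flange [[188.9, 195.9], [206.3, 180.1]]
```

Seen from the side camera, the key's blob is at (358,286,23×32), against (358,285,23×32) at the start, so it is home and upright. The coasters have not moved, and the drawer's contents are visible. Handing in.

```bash
python3 -c "
from plant import bot; print(bot.job_done())"
```

```text
the job is handed in; nothing more can be done
None
```

I handed the job in at about 20 s: the handle is at its stop, the drawer has sprung open, and the key is back upright in its stand. I did not measure exactly how far the drawer opened or re-check every bystander, and `job_done()` gave no verdict.

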